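Read out a shipment temperature logger in its cradle

ROBOT

A 7-joint arm with a two-finger parallel gripper is mounted at the origin on a cart in front of the work surface, level with it; the furniture and walls round the work are solid. World frame = base frame: x ahead of the robot, y to its left, z up, the work surface at z = 0. Lengths are in m, angles in rad, forces in N, time in s.
With the tool pointing down it reaches from about 0.425 to 0.925 m from the base axis. Payload 6.8 kg.
Tool frame: the origin (TCP) lies where the fingers leave the gripper's body, on its centre line; the fingertips stand 73 mm ahead of it and the grasp point (between the pads) lies 54 mm ahead of it; z points along the fingers, y is the direction in which the jaws open and shut (so a half turn about z gives the same grasp; the last joint's range is limited). The gripper opens to 85 mm and grips with 20 to 120 N. Pads are 22 mm wide; open, the fingers measure 114 mm over their backs; the gripper's body (76 mm by 85 mm) begins 54 mm behind the grasp point. The pads swing forward as they close: fully open they stand 13 mm farther back than shut.
Start: joints at [-1.254, 0.477, 0.022, 1.555, -0.011, 1.109, -0.083], TCP at [0.278, 0.615, 0.304] pointing down, gripper open.
Joint ranges: [-2.96, 2.96], [-0.34, 2.1], [-1.41, 1.46], [0.24, 2.44], [-1.37, 4.51], [0.17, 1.92], [-2.96, 2.96]. Speed limits (rad/s): [2.39, 2.39, 3.14, 3.14, 3.14, 3.14, 3.14].

INTERFACE

Orientations are given as a rotation vector (axis times angle).
In Python, from bench import r gives the robot as it stands.
- The arm moves only by the shell command python3 -m handwheel 'ROWS' [FORCE]. ROWS is JSON, a list that holds one entry, the list of rows, each a list of 7 numbers: the shift along the world's x, y, z in m, then the turn, a rotation vector about the world's x, y, z in rad, then the finger opening in m, from 0 to 0.0854. A call has 1 to 10 rows; each row shifts and turns the commanded pose from where the row before left it; what a row does not reach is not made up. A row lasts 1/12 s, in which the tool goes at most 41.7 mm and 7.16 degrees, less where a joint would pass 70% of its speed; a pose out of reach is approached as far as the arm can. A call is refused whole if a number of a shift passes 0.0417 or a number of a turn 0.125, either way. A call with a gripper value outside its range is refused whole. The fingers move at their own pace and stop on an object; FORCE is the grip in N (left out, the last holds). Time passes only in rows, so rows that do not move let the fingers close. It gives the time, the measured TCP pose, the force and the opening at its end, in the units of the state.
- r.get_obs(): the state, without advancing time (a new reading comes with each control period).
- r.grab_frame(name): name is "scene" or "top"; returns (picture, depth): 384x512x3 uint8, red, green, blue; 384x512 float32, m along the optical axis (not along the pixel's ray), 0 where there is no reading.
- r.get_calibration(name): a dict with "vertical_fov" (degrees; the focal length in pixels is half the picture's height over the tangent of half this angle, whatever the lens; pixels are square), "cx", "cy" (the principal point, pixels), "R" (3x3) and "t" (3): a world point X has camera coordinates R X + t. Camera axes: x right, y down, z forward; pixel columns grow to the right and rows downward; lengths in m; the calibration is good to about 2 mm. A picture is of the moment at which its call begins. get_calibration takes no time and is no camera call.
- r.hand_in(): hands the job in, once; it reports no verdict.
Trained networks look in the newest picture that a camera, given by its name, has taken for a name from the list of things; names that differ only in an ending like _2 or _b are one class to them, and where a whole thing is asked for, a point or a joint stands for the part that bears it (a point fixed in the world has none). Each returns a list of dicts, best first, with "p" (0 to 1); they miss things now and then, are a little off and sometimes report something else, mostly with a low value. They report only what shows in the picture. A call takes as long as a camera call. They do not tell look-alikes from the thing itself.
- r.masks_of(label, camera): "pixels" (384x512 bool, what is visible of it) and "at" ([column, row] in pixels, amid what is visible of it).
The state is a dict: "clock": time; "joints": joint angles; "qvel": joint speeds; "tau": joint torques, N m; "tcp_pos": TCP position; "orientation": TCP orientation; "contact_force": force on the tool from outside, world axes, zero at the start; "moment": the same for the moment, N m; "grip_width": finger opening in m.
Only numpy, scipy, OpenCV 4.12 (cv2) and the standard library are available. Lean on these libraries where they do the work, as an engineer would, in place of code of your own. Each camera call takes 0.05 s, during which the arm holds its last target.

TASK

Read out the temperature logger that came with the reagent kit. Pick it up gently, lay it flat on the bed of the readout cradle with its contact end towards the sprung pins and still just clear of them (coming down on the pins bends them), then slide it gently into the corner until it is fully home against the end stop and the side fence at once. The cradle has no latch and the pins push back, so finish while still holding the logger there, lightly pressed against both stops, and leave the other things on the bench alone.

Things in the scene. Friction and masses are not known exactly. Their poses are not given: they have to be found in the camera images.
- logger: Loose temperature logger, lying flat: dark grey case 74 mm long (x) x 46 mm wide (y) x 34 mm high, edges rounded 3 mm, about 90 g, dark blank display on top. Contact end (four small brass pads): +x; a black lanyard loop stands out 11 mm at the -x end, at half height. Origin: centre of its underside; z up. Grip the long sides (46 mm apart) from above, each finger with no more than 30 N.
- logger_corner (a point): Point on the logger: its front left bottom corner, where the contact end (+x), the left long side (+y) and the underside meet; 37 mm along x and 23 mm along y from the logger's origin. Axes as the logger's.
- cradle: Readout cradle, fixed: grey base 150 mm (x) x 104 mm (y); its flat bed, 14 mm above the bench, runs from x = -75 mm to the end stop at x = +36 mm and from y = -52 mm to the side fence at y = +36 mm, open to -x and -y. A housing 56 mm high stands behind the end stop. Origin: centre of the underside; z up. Smooth (friction about 0.25). Press on it, stops and pins with no more than 30 N in all.
- cradle_corner (a point): Point on the cradle where the two stop faces and the bed meet: 36 mm along x, 36 mm along y and 14 mm above the cradle's origin. Axes as the cradle's: the logger belongs on its -x, -y side. When the logger is home, logger_corner lies on this point and the logger's axes are parallel to the cradle's.
- end_stop: Steel face plate on the cradle's housing, 90 mm wide, reaching 26 mm above the bed; its flat face looks to the cradle's -x and passes through cradle_corner. Fixed. Origin: on the face at bed height, 36 mm to -y of cradle_corner. A push of 8 to 12 N (pins included) is plenty, with the logger resting only lightly on the bed.
- side_fence: Aluminium strip along the cradle's left (+y) side, 92 mm long, 8 mm thick and only 10 mm above the bed, so that fingers holding the logger higher up pass over it; its face looks to the cradle's -y and passes through cradle_corner. Fixed. Origin: on that face at bed height, 2 mm to -x of cradle_corner. A push of 3 to 6 N is plenty.
- contact_pins (a joint): Four brass sprung contact pins that stand 4 mm out of the end stop, 11 mm above the bed, 12 to 36 mm to -y of cradle_corner. Value: how far they are pushed in, 0 (free) to 0.004 m (flush with the end stop); they push back with about 1 N at first and 3.6 N when flush.
- strip_plate: Bystander: red-framed plate of well strips, 85 x 128 x 15 mm, loose. Origin: centre of its underside.
- reagent_trough: Bystander: small white trough, 46 x 92 x 24 mm, loose. Origin: centre of its underside.
- marker: Bystander: capped marker pen, 14 x 127 x 15 mm, lying loose. Origin: at its underside, middle.
There are look-alikes about, which are no part of the job. Leave any blue or green look-alike of the logger alone.

How it is judged:
On the way, in this order (a step that is already met when the one before it is completed fails the run):
1. the logger is lifted clear of the bench (height (world z) of logger above 0.03 m and contact force between the fingers and logger above 0.5 N), for 0.2 s.
2. the logger lies flat on the cradle's bed, contact end towards the pins and still clear of them (z of logger_corner in the frame of cradle_corner below 0.003 m and angle between logger's own z axis and vertical below 0.08 rad and x of logger_corner in the frame of cradle_corner below -0.004 m and x of logger in the frame of cradle between -0.07 and 0 m and y of logger in the frame of cradle between -0.04 and 0.03 m and value of joint contact_pins below 0.0005 m), for 0.1 s.
At the end, for the whole second after the job is handed in: The logger lies flat and still on the bed, its corner within 1.5 mm of the cradle's corner along both stops, square within 0.03 rad, the pins pushed in over 3 mm, and the fingers keep it pressing on the end stop and on the side fence with at least 0.5 N each through the last second (x of logger_corner in the frame of cradle_corner between -0.0015 and 0.0015 m and y of logger_corner in the frame of cradle_corner between -0.0015 and 0.0015 m and z of logger_corner in the frame of cradle_corner between -0.002 and 0.002 m and angle between the x axis of logger and the x axis of cradle, either way round below 0.03 rad and angle between logger's own z axis and vertical below 0.04 rad and value of joint contact_pins above 0.003 m and contact force between logger and end_stop above 0.5 N and contact force between logger and side_fence above 0.5 N and contact force between the fingers and logger above 0.5 N and linear speed of logger below 0.01 m/s); the arm keeps its last pose, push and grip.
It fails at once if the logger's case is squeezed with more than 30 N by each finger (60 N over both) (contact force between the fingers and logger above 60 N).
It fails at once if the logger is pressed on the cradle with more than 30 N (contact force between logger and cradle above 30 N).
It fails at once if a bystander is moved more than 15 mm (distance of any of strip_plate, reagent_trough, marker from where it was at the start of the episode above 0.015 m).
It also fails if it takes over 64 s, if anything falls off the work surface, if the arm or the gripper's body presses on something with over 40 N, if the wrist force passes 120 N, or if a joint passes its speed limit or range.

## Working session

There is one attempt and no reset: what is moved stays moved. The work goes in short steps, Python scripts to look and compute and a shell command to move; the robot and the scene stay as the last step left them, time stands still between calls to the robot, and variables do not carry over. Pictures are saved under pics/ and viewed, and the job is handed in when it is done.

```bash
ls; mkdir -p pics; cat > h.py <<'E'
import numpy as np, cv2
from bench import r
def K(n):
    c=r.get_calibration(n); f=192/np.tan(np.radians(c['vertical_fov'])/2)
    return f,c['cx'],c['cy'],np.array(c['R']),np.array(c['t'])
def world(n,depth):
    f,cx,cy,R,t=K(n); v,u=np.mgrid[0:384,0:512]
    P=np.stack([(u-cx)/f*depth,(v-cy)/f*depth,depth],-1)
    return (P-t)@R
def proj(n,X):
    f,cx,cy,R,t=K(n); c=R@np.array(X)+t
    return c[0]/c[2]*f+cx,c[1]/c[2]*f+cy
E
python3 - <<'E'
from h import *
o=r.get_obs(); print({k:np.round(v,3).tolist() for k,v in o.items()})
for n in("scene","top"):
    p,d=r.grab_frame(n); cv2.imwrite(f"pics/{n}0.png",cv2.cvtColor(p,cv2.COLOR_RGB2BGR)); np.savez(f"/tmp/{n}0.npz",p=p,d=d)
    f,cx,cy,R,t=K(n); print(n,f,-R.T@t,R[2], d.min(),d.max())
E
```

```text
pics
{'clock': 0.0, 'joints': [-1.254, 0.478, 0.022, 1.556, -0.012, 1.109, -0.083], 'qvel': [0.001, 0.001, 0.001, -0.0, 0.001, 0.0, -0.002], 'tau': [-0.0, -59.644, 1.608, -28.119, 0.012, 0.009, 0.0], 'tcp_pos': [0.278, 0.615, 0.303], 'orientation': [-0.662, -3.071, 0.003], 'contact_force': [0.156, 0.263, -0.315], 'moment': [0.013, 0.024, -0.01], 'grip_width': 0.086}
scene 394.2943123083456 [-0.37481837 -0.83674263  0.68943982] [ 0.64525248  0.60014596 -0.47273044] 0.0 3.9999816
top 430.9748848843023 [0.31840012 0.00507958 1.16647342] [ 0.17297593  0.00128    -0.98492522] 0.0 2.1241868
```

View pics/scene0.png

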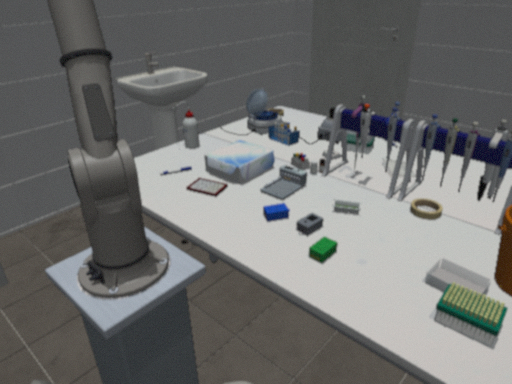

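View pics/top0.png

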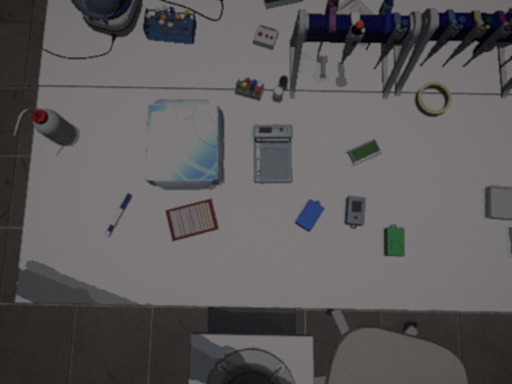

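The top view shows the dark grey device at (355,211), its lanyard towards the robot at (353,226), and the cradle at (273,153). The look-alikes are blue at (310,215), green at (396,241), and a grey item with a green display at (365,152). I'll take crops and masks next.

```bash
python3 - <<'E'
from h import *
z=np.load('/tmp/top0.npz');p,d=z['p'],z['d']
c=cv2.cvtColor(p,cv2.COLOR_RGB2BGR)[110:265,240:420]
cv2.imwrite('pics/crop0.png',cv2.convertScaleAbs(cv2.resize(c,None,fx=4,fy=3.8,interpolation=cv2.INTER_CUBIC),alpha=1.4))
W=world('top',d)
for l in('logger','cradle','strip_plate','reagent_trough','marker'):
    for m in r.masks_of(l,'top')[:4]:
        M=m['pixels']; P=W[M&(d>0)]
        print(l,round(m['p'],2),np.round(m['at']),M.sum(),np.round(np.median(P,0),3),np.round(np.percentile(P,[2,98],axis=0),3).tolist())
        np.save(f"/tmp/m_{l}_{int(m['at'][0])}.npy",M)
print(W[200,250],W[260,340])
E
```

```text
logger 0.95 [355. 210.] 572 [ 0.474 -0.266  0.035] [[0.438, -0.291, 0.005], [0.512, -0.245, 0.04]]
logger 0.68 [393. 240.] 589 [ 0.396 -0.366  0.035] [[0.361, -0.392, 0.007], [0.433, -0.348, 0.04]]
logger 0.63 [308. 214.] 516 [ 0.461 -0.147  0.035] [[0.425, -0.177, 0.011], [0.501, -0.115, 0.04]]
cradle 0.81 [272. 158.] 2231 [ 0.631 -0.048  0.017] [[0.554, -0.098, 0.005], [0.698, 0.003, 0.06]]
strip_plate 0.83 [188. 219.] 1435 [0.446 0.169 0.013] [[0.4, 0.108, 0.007], [0.493, 0.229, 0.018]]
reagent_trough 0.74 [361. 153.] 483 [ 0.648 -0.3    0.013] [[0.616, -0.34, 0.005], [0.675, -0.259, 0.027]]
marker 0.49 [115. 219.] 228 [0.45  0.369 0.014] [[0.401, 0.339, 0.006], [0.508, 0.394, 0.019]]
[ 0.50332671  0.0122228  -0.00098856] [ 0.34552154 -0.23220972 -0.00146932]
```

View pics/crop0.png

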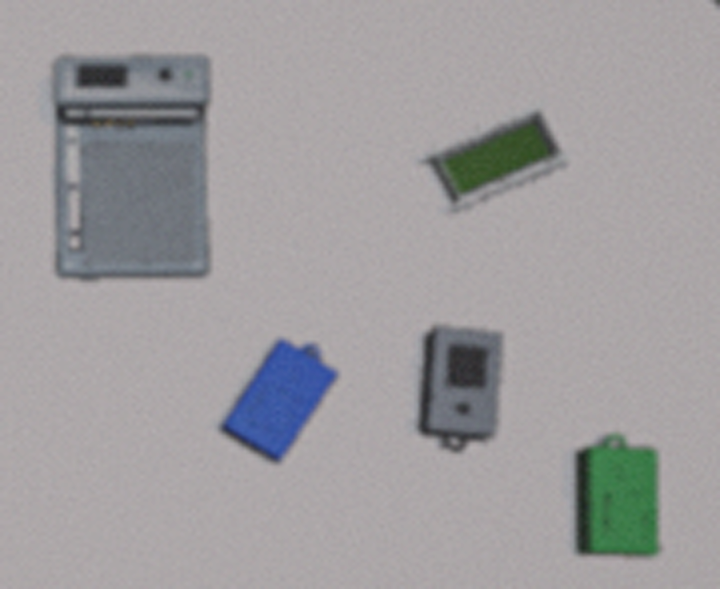

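The grey one with the dark display at (355,211) and its loop towards -x is the logger. The blue one (310,215) and green one (396,241) are decoys. The cradle's fence is on the left (+y), and its pins are at the far end. Next I'll measure both poses.

```bash
python3 - <<'E'
from h import *
z=np.load('/tmp/top0.npz');p,d=z['p'],z['d'];W=world('top',d)
def rect(Q,s):
    rc=cv2.minAreaRect((Q[:,:2]*1000).astype(np.float32)); print(s,len(Q),np.round(rc[0],1),np.round(rc[1],1),round(rc[2],2))
import glob
M=np.load(glob.glob('/tmp/m_logger_35*')[0]);M=cv2.dilate(M.astype(np.uint8),np.ones((5,5)))>0
Q=W[M&(W[...,2]>.028)&(W[...,2]<.045)]; rect(Q,'logtop'); print(np.median(Q[:,2]))
# homography: rectify image at z plane
def rectify(zp,x0,x1,y0,y1,s,fn):
    n_=lambda a:int(round(a))
    f,cx,cy,R,t=K('top')
    xs=np.arange(x1,x0,-s);ys=np.arange(y1,y0,-s)
    X,Y=np.meshgrid(xs,ys,indexing='ij');P=np.stack([X,Y,np.full_like(X,zp)],-1)@R.T+t
    mu=(P[...,0]/P[...,2]*f+cx).astype(np.float32);mv=(P[...,1]/P[...,2]*f+cy).astype(np.float32)
    im=cv2.remap(cv2.cvtColor(p,cv2.COLOR_RGB2BGR),mu,mv,cv2.INTER_CUBIC)
    im=cv2.convertScaleAbs(im,alpha=1.5)
    k=int(round(.01/s))
    for i in range(0,im.shape[0],k): cv2.line(im,(0,i),(im.shape[1],i),(0,255,255) if round(xs[i]*1000)%50==0 else (90,160,90),1)
    for i in range(0,im.shape[1],k): cv2.line(im,(i,0),(i,im.shape[0]),(0,255,255) if round(ys[i]*1000)%50==0 else (90,160,90),1)
    cv2.imwrite(fn,im)
rectify(.014,.54,.72,-.12,.02,.00025,'pics/rc.png')
rectify(.034,.42,.53,-.32,-.22,.0002,'pics/rl.png')
M=np.load(glob.glob('/tmp/m_cradle_*')[0]);M=cv2.dilate(M.astype(np.uint8),np.ones((5,5)))>0
rect(W[M&(W[...,2]>.008)],'cradle all'); rect(W[M&(W[...,2]>.009)&(W[...,2]<.018)],'bed level')
h=W[M&(W[...,2]>.048)];rect(h,'housing');print(np.median(h[:,2]))
b=W[M&(W[...,2]>.009)&(W[...,2]<.018)];print('bed z',np.median(b[:,2]))
fz=W[M&(W[...,2]>.0205)&(W[...,2]<.03)&(W[...,0]<.65)];rect(fz,'fence');print(np.median(fz,0))
E
```

```text
logtop 489 [ 477.4 -269.8] [46.6 73.3] 85.58
0.035371769958476074
cradle all 2197 [511.5 -48.4] [386.1 107.1] 0.03
bed level 1163 [612.3 -48. ] [119.8 104.2] 1.92
housing 522 [511.5 -46.1] [386.1 102.5] 0.03
0.057529312184547765
bed z 0.015277490919912567
fence 107 [601.2 -45.4] [82.9 95.6] 89.97
[ 0.60940762 -0.0079689   0.02505657]
```

View pics/rc.png

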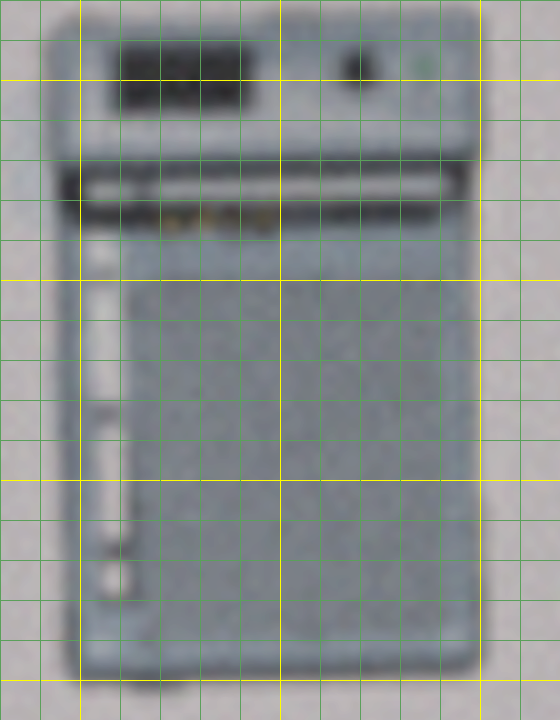

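View pics/rl.png

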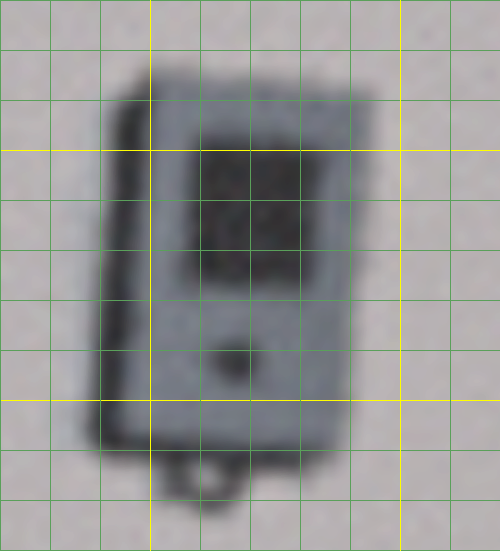

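```bash
python3 -m handwheel '[[[0.022,-0.034,0,0,0,0.0345,0.0854],[0.022,-0.034,0,0,0,0.0345,0.0854],[0.022,-0.034,0,0,0,0.0345,0.0854],[0.022,-0.034,0,0,0,0.0345,0.0854],[0.022,-0.034,0,0,0,0.0345,0.0854],[0.022,-0.034,0,0,0,0.0345,0.0854],[0.022,-0.034,0,0,0,0.0345,0.0854],[0.022,-0.034,0,0,0,0.0345,0.0854],[0.022,-0.034,0,0,0,0.0345,0.0854],[0.022,-0.034,0,0,0,0.0345,0.0854]]]'
```

```text
clock: 1.18
tcp_pos: [0.499, 0.2732, 0.3042]
orientation: [0.123, 3.139, 0.001]
contact_force: [0.3, 0.7, 0.5]
grip_width: 0.0856
```

```bash
python3 -m handwheel '[[[0,-0.04,0,0,0,0,0.0854],[0,-0.04,0,0,0,0,0.0854],[0,-0.04,0,0,0,0,0.0854],[0,-0.04,0,0,0,0,0.0854],[0,-0.04,0,0,0,0,0.0854],[0,-0.04,0,0,0,0,0.0854],[0,-0.04,0,0,0,0,0.0854],[0,-0.04,0,0,0,0,0.0854],[0,-0.04,0,0,0,0,0.0854],[0,-0.04,0,0,0,0,0.0854]]]' && python3 -m handwheel '[[[-0.005,-0.035,0,0,0,0,0.0854],[-0.005,-0.035,0,0,0,0,0.0854],[-0.005,-0.035,0,0,0,0,0.0854],[-0.007,-0.0375,0,0,0,0,0.0854],[0,0,-0.03,0,0,0,0.0854],[0,0,-0.03,0,0,0,0.0854],[0,0,-0.03,0,0,0,0.0854],[0,0,0,0,0,0,0.0854]]]'
```

```text
clock: 2.02
tcp_pos: [0.4978, -0.1269, 0.3043]
orientation: [0.125, 3.138, 0.0]
contact_force: [0.3, -0.1, 0.6]
grip_width: 0.0857
clock: 2.68
tcp_pos: [0.4734, -0.266, 0.2091]
orientation: [-0.125, -3.131, -0.005]
contact_force: [-0.4, 1.0, -0.4]
grip_width: 0.0855
```

```bash
python3 -m handwheel '[[[0,0,-0.03,0,0,0,0.0854],[0,0,-0.03,0,0,0,0.0854],[0,0,-0.02,0,0,0,0.0854],[0,0,0,0,0,0,0.0854],[0,0,0,0,0,0,0.0854]]]'
python3 - <<'E'
from h import *
for n in("scene","top"):
    p,d=r.grab_frame(n); np.savez(f"/tmp/{n}1.npz",p=p,d=d)
    u,v=proj(n,[.477,-.27,.05]); u=int(u);v=int(v)
    c=cv2.cvtColor(p,cv2.COLOR_RGB2BGR)[max(0,v-60):v+60,u-65:u+65]
    cv2.imwrite(f"pics/{n}1.png",cv2.convertScaleAbs(cv2.resize(c,None,fx=4,fy=4,interpolation=cv2.INTER_CUBIC),alpha=1.4))
    print(u,v)
print(r.get_obs()['tcp_pos'],r.get_obs()['orientation'])
E
```

```text
clock: 3.1
tcp_pos: [0.4765, -0.2675, 0.1346]
orientation: [-0.125, -3.138, -0.0]
contact_force: [0.2, -0.5, 0.4]
grip_width: 0.0854
309 214
357 209
[ 0.47739596 -0.26809034  0.13595961] [ 1.25188906e-01  3.13630927e+00 -1.52973475e-03]
```

View pics/scene1.png

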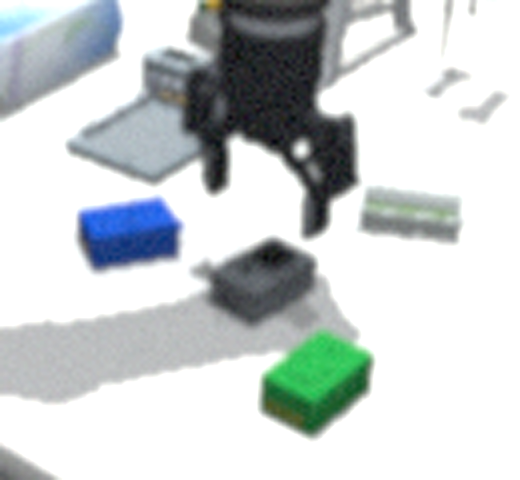

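View pics/top1.png

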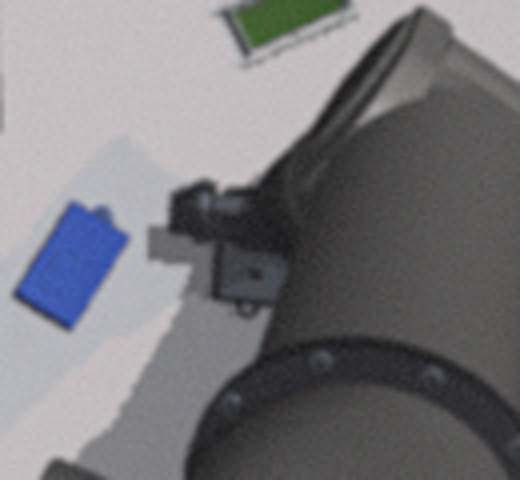

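The fingers straddle the logger's axis with room on both sides, clear of the blue and green items. I'll descend and close gently.

```bash
python3 -m handwheel '[[[0,-0.001,-0.015,0,0,0,0.0854],[0,0,-0.015,0,0,0,0.0854],[0,0,-0.015,0,0,0,0.0854],[0,0,-0.006,0,0,0,0.0854],[0,0,0,0,0,0,0.0854],[0,0,0,0,0,0,0.0854]]]' 20 && python3 -m handwheel '[[[0,0,0,0,0,0,0.065],[0,0,0,0,0,0,0.060],[0,0,0,0,0,0,0.056],[0,0,0,0,0,0,0.053],[0,0,0,0,0,0,0.050],[0,0,0,0,0,0,0.048],[0,0,0,0,0,0,0.046],[0,0,0,0,0,0,0.044],[0,0,0,0,0,0,0.042],[0,0,0,0,0,0,0.04]]]' 20
```

```text
clock: 3.7
tcp_pos: [0.4769, -0.2688, 0.0841]
orientation: [0.125, 3.138, -0.001]
contact_force: [1.4, -0.5, -0.1]
grip_width: 0.0855
clock: 4.53
tcp_pos: [0.4763, -0.2688, 0.0831]
orientation: [0.126, 3.139, -0.001]
contact_force: [-1.4, -1.2, 3.8]
grip_width: 0.0458
```

```bash
python3 -m handwheel '[[[0,0,0,0,0,0,0.04],[0,0,0,0,0,0,0.04],[0,0,0,0,0,0,0.04],[0,0,0.002,0,0,0,0.04],[0,0,0.002,0,0,0,0.04],[0,0,0.004,0,0,0,0.04],[0,0,0.008,0,0,0,0.04],[0,0,0.01,0,0,0,0.04],[0,0,0.01,0,0,0,0.04],[0,0,0,0,0,0,0.04]]]' 22 && python3 -m handwheel '[[[0,0,0.015,0,0,0,0.04],[0,0,0.015,0,0,0,0.04],[0,0,0.015,0,0,0,0.04],[0,0,0,0,0,0,0.04],[0,0,0,0,0,0,0.04]]]'
python3 - <<'E'
from h import *
p,d=r.grab_frame("scene");np.savez("/tmp/scene2.npz",p=p,d=d)
c=cv2.cvtColor(p,cv2.COLOR_RGB2BGR)[140:270,240:390]
cv2.imwrite("pics/scene2.png",cv2.convertScaleAbs(cv2.resize(c,None,fx=4,fy=4,interpolation=cv2.INTER_CUBIC),alpha=1.4))
print({k:np.round(v,4).tolist() for k,v in r.get_obs().items()})
E
```

```text
clock: 5.37
tcp_pos: [0.4773, -0.2691, 0.1214]
orientation: [0.125, 3.136, -0.002]
contact_force: [0.6, 0.2, -0.7]
grip_width: 0.0453
clock: 5.78
tcp_pos: [0.4766, -0.2686, 0.1646]
orientation: [0.125, 3.137, -0.001]
contact_force: [-1.2, -0.2, -0.1]
grip_width: 0.0456
{'clock': 5.8333, 'joints': [0.1325, 0.4653, 0.3385, 2.0007, -0.2305, 0.7117, 2.1043], 'qvel': [0.0012, 0.0179, -0.0055, 0.0091, -0.0007, -0.0002, -0.0004], 'tau': [0.023, -49.8803, 5.7654, -20.8977, 0.0268, -0.0219, -0.0092], 'tcp_pos': [0.4761, -0.2683, 0.1638], 'orientation': [0.125, 3.1388, 0.0002], 'contact_force': [0.6652, -0.0033, -1.5079], 'moment': [-0.0383, 0.0411, 0.0271], 'grip_width': 0.0453}
```

View pics/scene2.png

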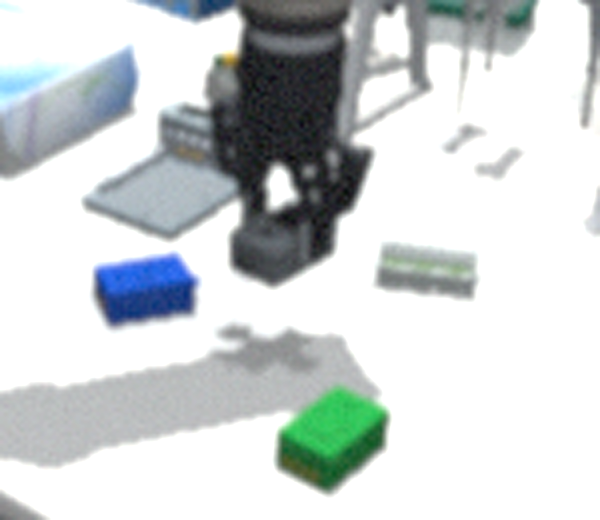

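Held level and lifted. The opening of 45.6 mm matches the 46 mm case. Next I'll carry it above the bed.

```bash
python3 -m handwheel '[[[0.008,0.013,0,0,0,0.011,0.04],[0.015,0.025,0,0,0,0.012,0.04],[0.017,0.029,0,0,0,0.012,0.04],[0.017,0.029,0,0,0,0.012,0.04],[0.017,0.029,0,0,0,0.012,0.04],[0.017,0.029,0,0,0,0.012,0.04],[0.017,0.029,0,0,0,0.012,0.04],[0.015,0.025,0,0,0,0.012,0.04],[0.0125,0.02,0,0,0,0.012,0.04],[0,0,0,0,0,0,0.04]]]' && python3 -m handwheel '[[[0,0,-0.012,0,0,0,0.04],[0,0,-0.012,0,0,0,0.04],[0,0,-0.012,0,0,0,0.04],[0,0,0,0,0,0,0.04],[0,0,0,0,0,0,0.04]]]'
python3 - <<'E'
from h import *
for n in("scene","top"):
    p,d=r.grab_frame(n);np.savez(f"/tmp/{n}3.npz",p=p,d=d)
    u,v=map(int,proj(n,[.62,-.04,.05]))
    c=cv2.cvtColor(p,cv2.COLOR_RGB2BGR)[v-50:v+50,u-65:u+65]
    cv2.imwrite(f"pics/{n}3.png",cv2.convertScaleAbs(cv2.resize(c,None,fx=5,fy=5,interpolation=cv2.INTER_CUBIC),alpha=1.5))
o=r.get_obs();print(o['tcp_pos'],o['orientation'],o['contact_force'],o['moment'])
E
```

```text
clock: 6.67
tcp_pos: [0.614, -0.0323, 0.1625]
orientation: [-0.058, 3.141, 0.006]
contact_force: [0.9, 0.9, -0.9]
grip_width: 0.0454
clock: 7.08
tcp_pos: [0.6103, -0.0416, 0.1262]
orientation: [0.04, -3.138, 0.001]
contact_force: [0.2, 0.0, -1.0]
grip_width: 0.0456
[ 0.61157407 -0.0413117   0.12782553] [ 4.06309644e-02 -3.14115378e+00  4.01260143e-04] [ 0.63832287  0.75593465 -1.78924518] [-0.00397179  0.04531815 -0.00893845]
```

View pics/scene3.png

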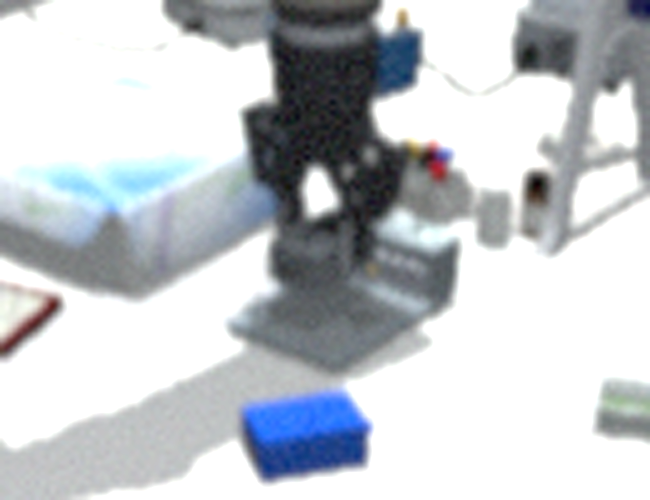

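View pics/top3.png

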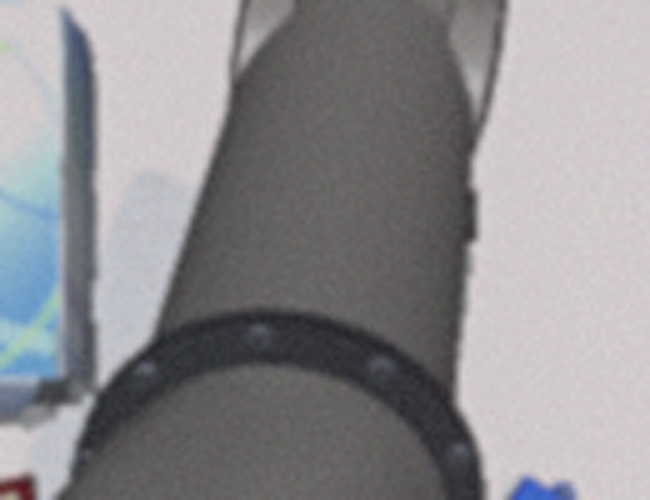

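```bash
python3 - <<'E'
from h import *
z=np.load('/tmp/top0.npz');p,d=z['p'],z['d']
f,cx,cy,R,t=K('top'); s=.00025
def rec(zp,x0,x1,y0,y1):
    xs=np.arange(x1,x0,-s);ys=np.arange(y1,y0,-s)
    X,Y=np.meshgrid(xs,ys,indexing='ij');P=np.stack([X,Y,np.full_like(X,zp)],-1)@R.T+t
    g=cv2.remap(cv2.cvtColor(p,cv2.COLOR_RGB2GRAY).astype(np.float32),(P[...,0]/P[...,2]*f+cx).astype(np.float32),(P[...,1]/P[...,2]*f+cy).astype(np.float32),cv2.INTER_CUBIC)
    return cv2.GaussianBlur(g,(0,0),4),xs,ys
def edge(name,zp,x0,x1,y0,y1,vert,sign):
    g,xs,ys=rec(zp,x0,x1,y0,y1)
    D=np.gradient(g,axis=1 if vert else 0)*sign   # cols grow to -y, rows grow to -x
    i=D.argmax(1 if vert else 0)
    a,b=(xs,ys[i]) if vert else (ys,xs[i])
    k=np.ones(len(a),bool)
    for _ in range(5):
        c=np.polyfit(a[k],b[k],1);e=b-np.polyval(c,a);k=abs(e)<max(2*e[k].std(),.0003)
    print(name,'slope',round(c[0],4),'at mid',round(a.mean(),4),round(np.polyval(c,a.mean()),4),'rms',e[k].std(),k.mean())
edge('right base (y=-52)',.012,.565,.65,-.115,-.09,True,1)
edge('left base (y=52)',.012,.565,.65,-.01,.02,True,-1)
edge('front base (x=-75)',.012,.54,.57,-.09,-.01,False,1)
edge('fence face (y=36)',.024,.57,.65,-.022,-.004,True,-1)
edge('fence outer',.024,.57,.65,-.008,.005,True,1)
edge('stop top front (x=36) z40',.040,.64,.69,-.09,-.02,False,-1)
E
```

```text
right base (y=-52) slope 0.0378 at mid 0.6075 -0.1003 rms 0.00028002303236345275 0.8240469208211144
left base (y=52) slope 0.0241 at mid 0.6075 0.0054 rms 0.00013263717348141647 0.8709677419354839
front base (x=-75) slope -0.0243 at mid -0.0499 0.5503 rms 9.876897938395152e-05 0.80625
fence face (y=36) slope 0.0102 at mid 0.61 -0.0111 rms 0.00014731174862453195 0.7725856697819314
fence outer slope 0.0866 at mid 0.61 -0.0034 rms 0.000677595348860536 0.8255451713395638
stop top front (x=36) z40 slope 0.0252 at mid -0.0549 0.666 rms 0.0052209379228980324 1.0
```

```bash
python3 -m handwheel '[[[0,0,-0.008,0,0,0,0.04],[0,0,-0.008,0,0,0,0.04],[0,0,-0.006,0,0,0,0.04],[0,0,-0.003,0,0,0,0.04],[0,0,0,0,0,0,0.04],[0,0,0,0,0,0,0.04]]]' && python3 -m handwheel '[[[0,0,-0.001,0,0,0,0.04],[0,0,-0.001,0,0,0,0.04],[0,0,0,0,0,0,0.04],[0,0,0,0,0,0,0.04]]]' && python3 -m handwheel '[[[0,0,-0.001,0,0,0,0.04],[0,0,0,0,0,0,0.04],[0,0,0,0,0,0,0.04]]]'
```

```text
clock: 7.68
tcp_pos: [0.6116, -0.0405, 0.1026]
orientation: [0.043, -3.141, 0.0]
contact_force: [-0.1, 0.4, -1.3]
grip_width: 0.0456
clock: 8.02
tcp_pos: [0.6117, -0.0405, 0.101]
orientation: [-0.043, 3.141, 0.0]
contact_force: [-0.2, -0.9, -0.9]
grip_width: 0.0457
clock: 8.27
tcp_pos: [0.6117, -0.0405, 0.0999]
orientation: [0.043, -3.141, -0.0]
contact_force: [-0.4, 0.3, -0.8]
grip_width: 0.0454
```

```bash
python3 -m handwheel '[[[0,0,-0.001,0,0,0,0.04],[0,0,0,0,0,0,0.04],[0,0,0,0,0,0,0.04]]]' && python3 -m handwheel '[[[0,0,-0.0005,0,0,0,0.04],[0,0,0,0,0,0,0.04],[0,0,0,0,0,0,0.04]]]' && python3 -m handwheel '[[[0,0,-0.0005,0,0,0,0.04],[0,0,0,0,0,0,0.04],[0,0,0,0,0,0,0.04]]]'
```

```text
clock: 8.52
tcp_pos: [0.6116, -0.0405, 0.0988]
orientation: [0.043, -3.141, -0.0]
contact_force: [-0.6, -0.4, -1.0]
grip_width: 0.0454
clock: 8.77
tcp_pos: [0.6117, -0.0405, 0.0984]
orientation: [0.043, -3.141, -0.0]
contact_force: [-0.1, -0.2, -1.4]
grip_width: 0.0457
clock: 9.02
tcp_pos: [0.6117, -0.0405, 0.0979]
orientation: [0.043, -3.141, -0.0]
contact_force: [-0.7, 0.1, -1.1]
grip_width: 0.0455
```

```bash
python3 -m handwheel '[[[0,0,-0.0005,0,0,0,0.04],[0,0,0,0,0,0,0.04],[0,0,0,0,0,0,0.04]]]' && python3 -m handwheel '[[[0,0,-0.0005,0,0,0,0.04],[0,0,0,0,0,0,0.04],[0,0,0,0,0,0,0.04]]]'
```

```text
clock: 9.27
tcp_pos: [0.6117, -0.0405, 0.0974]
orientation: [0.043, -3.141, -0.0]
contact_force: [0.4, 0.2, -1.5]
grip_width: 0.0457
clock: 9.52
tcp_pos: [0.6118, -0.0405, 0.0972]
orientation: [-0.043, 3.141, 0.0]
contact_force: [-1.7, 0.6, 3.3]
grip_width: 0.0455
```

```bash
python3 - <<'E'
from h import *
a=np.array([r.get_obs()['contact_force'] for _ in range(1)]);print(a)
p,d=r.grab_frame("scene")
c=cv2.cvtColor(p,cv2.COLOR_RGB2BGR)[150:230,245:345]
cv2.imwrite("pics/scene4.png",cv2.convertScaleAbs(cv2.resize(c,None,fx=7,fy=7,interpolation=cv2.INTER_CUBIC),alpha=1.5))
E
```

```text
[[-1.65109637  0.60535227  3.2549858 ]]
```

View pics/scene4.png

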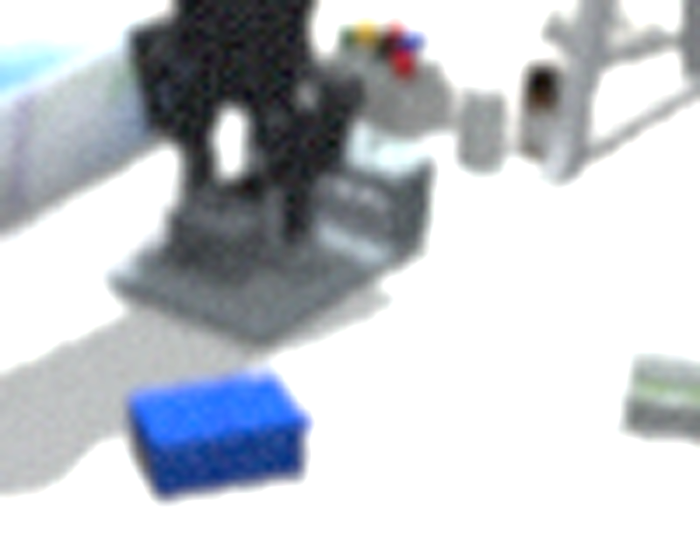

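The logger is on the bed: Fz rose by about 4.5 N at the predicted height. I'll ease off slightly, then slide towards the fence.

```bash
python3 -m handwheel '[[[0,0,-0.0000,0,0,0,0.04],[0,0,0.0002,0,0,0,0.04],[0,0,0,0,0,0,0.04],[0,0,0,0,0,0,0.04],[0,0,0,0,0,0,0.04]]]' && python3 -m handwheel '[[[0,0.001,0,0,0,0,0.04],[0,0.001,0,0,0,0,0.04],[0,0.001,0,0,0,0,0.04],[0,0,0,0,0,0,0.04],[0,0,0,0,0,0,0.04]]]' && python3 -m handwheel '[[[0,0.0005,0,0,0,0,0.04],[0,0.0005,0,0,0,0,0.04],[0,0,0,0,0,0,0.04],[0,0,0,0,0,0,0.04]]]'
```

```text
clock: 9.98
tcp_pos: [0.6118, -0.0405, 0.0972]
orientation: [-0.043, 3.141, 0.0]
contact_force: [-1.1, 0.5, 3.2]
grip_width: 0.0455
clock: 10.4
tcp_pos: [0.6119, -0.0374, 0.0972]
orientation: [-0.043, 3.141, 0.0]
contact_force: [-0.4, 0.1, 3.4]
grip_width: 0.0457
clock: 10.73
tcp_pos: [0.6118, -0.0365, 0.0972]
orientation: [-0.043, 3.141, 0.0]
contact_force: [0.4, -1.2, 2.8]
grip_width: 0.0456
```

```bash
python3 -m handwheel '[[[0,0.0005,0,0,0,0,0.04],[0,0.0005,0,0,0,0,0.04],[0,0,0,0,0,0,0.04],[0,0,0,0,0,0,0.04]]]' && python3 -m handwheel '[[[0,0.0005,0,0,0,0,0.04],[0,0,0,0,0,0,0.04],[0,0,0,0,0,0,0.04]]]'
```

```text
clock: 11.07
tcp_pos: [0.6118, -0.0357, 0.0972]
orientation: [-0.043, 3.141, -0.0]
contact_force: [-0.4, -1.3, 3.3]
grip_width: 0.0457
clock: 11.32
tcp_pos: [0.6117, -0.0356, 0.0972]
orientation: [-0.042, 3.141, -0.001]
contact_force: [0.5, -3.7, 3.2]
grip_width: 0.0456
```

Fence touched at y = -0.0356 with about 3.5 N. Next I'll slide along it towards the end stop.

```bash
python3 -c "
from h import *
print(r.get_obs()['moment'])"; python3 -m handwheel '[[[0.001,0,0,0,0,0,0.04],[0.001,0,0,0,0,0,0.04],[0.001,0.0001,0,0,0,0,0.04],[0.001,0,0,0,0,0,0.04],[0.001,0,0,0,0,0,0.04],[0.001,0,0,0,0,0,0.04],[0.001,0.0001,0,0,0,0,0.04],[0,0,0,0,0,0,0.04]]]' && python3 -m handwheel '[[[0.001,0,0,0,0,0,0.04],[0.001,0,0,0,0,0,0.04],[0,0,0,0,0,0,0.04],[0,0,0,0,0,0,0.04]]]'
```

```text
[-0.87523126 -0.01709241  0.11546312]
clock: 11.98
tcp_pos: [0.6179, -0.0354, 0.0972]
orientation: [0.042, -3.139, 0.001]
contact_force: [-3.1, -3.2, 6.6]
grip_width: 0.0458
clock: 12.32
tcp_pos: [0.6199, -0.0354, 0.0972]
orientation: [0.042, -3.139, 0.001]
contact_force: [-3.0, -4.6, 6.0]
grip_width: 0.0455
```

```bash
python3 -m handwheel '[[[0,0,0.0002,0,0,0,0.04],[0,0,0,0,0,0,0.04],[0,0,0,0,0,0,0.04]]]'; python3 -c "
from h import *
print(r.get_obs()['moment'])"; python3 -m handwheel '[[[0,0,0,0,0,0.004,0.04],[0,0,0,0,0,0,0.04],[0,0,0,0,0,0,0.04]]]'; python3 -c "
from h import *
print(r.get_obs()['moment'])"
```

```text
clock: 12.57
tcp_pos: [0.6199, -0.0354, 0.0972]
orientation: [0.042, -3.14, 0.001]
contact_force: [-3.2, -4.4, 4.5]
grip_width: 0.0455
[-0.91253872  0.51722722  0.21723527]
clock: 12.82
tcp_pos: [0.6201, -0.0352, 0.0972]
orientation: [0.049, -3.14, 0.001]
contact_force: [-2.2, -5.1, 4.1]
grip_width: 0.0455
[-0.9958814   0.50386665  0.21011417]
```

```bash
python3 -m handwheel '[[[0,-0.0001,0,0,0,0.005,0.04],[0,0,0,0,0,0,0.04],[0,0,0,0,0,0,0.04]]]'; python3 -c "
from h import *
print(r.get_obs()['moment'])"; python3 -m handwheel '[[[0,0,0,0,0,0.005,0.04],[0,0,0,0,0,0,0.04],[0,0,0,0,0,0,0.04]]]'; python3 -c "
from h import *
print(r.get_obs()['moment'])"
```

```text
clock: 13.07
tcp_pos: [0.6203, -0.0353, 0.0972]
orientation: [0.056, -3.14, 0.0]
contact_force: [-2.3, -5.7, 4.0]
grip_width: 0.0455
[-1.01495736  0.56417537 -0.05193697]
clock: 13.32
tcp_pos: [0.6204, -0.0354, 0.0972]
orientation: [0.063, -3.14, 0.001]
contact_force: [-2.0, -4.1, 3.3]
grip_width: 0.0453
[-1.05625659  0.44135943 -0.09527698]
```

The moment crosses zero near yaw 0.036, so the side is flush with the fence. I'll trim the turn and continue in x.

```bash
python3 -m handwheel '[[[0.001,0,0,0,0,-0.003,0.04],[0.001,0,0,0,0,0,0.04],[0,0,0,0,0,0,0.04],[0,0,0,0,0,0,0.04]]]'; python3 -m handwheel '[[[0.0005,0,0,0,0,0,0.04],[0.0005,0.0001,0,0,0,0,0.04],[0,0,0,0,0,0,0.04]]]';python3 -c "
from h import *
print(r.get_obs()['moment'])"
```

```text
clock: 13.65
tcp_pos: [0.622, -0.0352, 0.0972]
orientation: [0.058, -3.139, 0.0]
contact_force: [-4.5, -5.1, 5.3]
grip_width: 0.0458
clock: 13.9
tcp_pos: [0.6226, -0.0353, 0.0972]
orientation: [0.058, -3.139, 0.0]
contact_force: [-4.9, -2.9, 7.0]
grip_width: 0.0457
[-1.0278439   0.96406251 -0.14483594]
```

```bash
python3 -m handwheel '[[[0,0,0.0003,0,0,0,0.04],[0,0,0,0,0,0,0.04],[0,0,0,0,0,0,0.04]]]'; python3 -m handwheel '[[[0.0005,0,0,0,0,0,0.04],[0.0005,0,0,0,0,0,0.04],[0,0,0,0,0,0,0.04],[0,0,0,0,0,0,0.04]]]';python3 -m handwheel '[[[0.0005,0,0,0,0,0,0.04],[0.0005,0,0,0,0,0,0.04],[0,0,0,0,0,0,0.04],[0,0,0,0,0,0,0.04]]]';python3 -c "
from h import *
print(r.get_obs()['moment'])"
```

```text
clock: 14.15
tcp_pos: [0.6226, -0.0352, 0.0972]
orientation: [0.058, -3.139, 0.0]
contact_force: [-4.8, -5.1, 4.4]
grip_width: 0.0453
clock: 14.48
tcp_pos: [0.6234, -0.0352, 0.0972]
orientation: [0.058, -3.138, 0.0]
contact_force: [-4.5, -4.8, 5.5]
grip_width: 0.0454
clock: 14.82
tcp_pos: [0.6242, -0.0352, 0.0972]
orientation: [0.058, -3.138, -0.0]
contact_force: [-5.9, -4.3, 5.8]
grip_width: 0.0456
[-1.01616175  1.10347073 -0.10604299]
```

```bash
python3 -m handwheel '[[[0.0005,0,0.0001,0,0,0,0.04],[0.0005,0,0,0,0,0,0.04],[0,0,0,0,0,0,0.04],[0,0,0,0,0,0,0.04]]]';python3 -m handwheel '[[[0.0005,0,0.0001,0,0,0,0.04],[0,0,0,0,0,0,0.04],[0,0,0,0,0,0,0.04]]]';python3 -m handwheel '[[[0.0005,0,0,0,0,0,0.04],[0,0,0,0,0,0,0.04],[0,0,0,0,0,0,0.04]]]'
```

```text
clock: 15.15
tcp_pos: [0.625, -0.0352, 0.0972]
orientation: [0.058, -3.137, -0.0]
contact_force: [-5.7, -3.9, 6.7]
grip_width: 0.0456
clock: 15.4
tcp_pos: [0.6251, -0.0352, 0.0972]
orientation: [0.058, -3.136, -0.0]
contact_force: [-8.1, -4.1, 6.4]
grip_width: 0.0453
clock: 15.65
tcp_pos: [0.6252, -0.0352, 0.0972]
orientation: [0.058, -3.135, -0.0]
contact_force: [-9.1, -3.7, 9.2]
grip_width: 0.0454
```

Stalled at x = 0.6252 with Fx about -9 N, so it is at the end stop. I'll relieve the bed pressure and check.

```bash
python3 -m handwheel '[[[0,0,0.0003,0,0,0,0.04],[0,0,0,0,0,0,0.04],[0,0,0,0,0,0,0.04]]]';python3 -m handwheel '[[[0.0002,0,0.0001,0,0,0,0.04],[0,0,0,0,0,0,0.04],[0,0,0,0,0,0,0.04],[0,0,0,0,0,0,0.04]]]'; python3 - <<'E'
from h import *
o=r.get_obs();print(o['moment'],o['contact_force'])
p,d=r.grab_frame("scene");np.savez("/tmp/scene5.npz",p=p,d=d)
c=cv2.cvtColor(p,cv2.COLOR_RGB2BGR)[150:210,250:330]
cv2.imwrite("pics/scene5.png",cv2.convertScaleAbs(cv2.resize(c,None,fx=9,fy=9,interpolation=cv2.INTER_CUBIC),alpha=1.7))
E
```

```text
clock: 15.9
tcp_pos: [0.6252, -0.0351, 0.0973]
orientation: [0.058, -3.135, -0.0]
contact_force: [-7.0, -4.7, 6.5]
grip_width: 0.0458
clock: 16.23
tcp_pos: [0.6252, -0.0351, 0.0973]
orientation: [0.058, -3.135, -0.0]
contact_force: [-8.4, -3.8, 5.4]
grip_width: 0.0455
[-1.00603496  1.51673975 -0.23602661] [-8.368454   -3.82935072  5.37833672]
```

View pics/scene5.png

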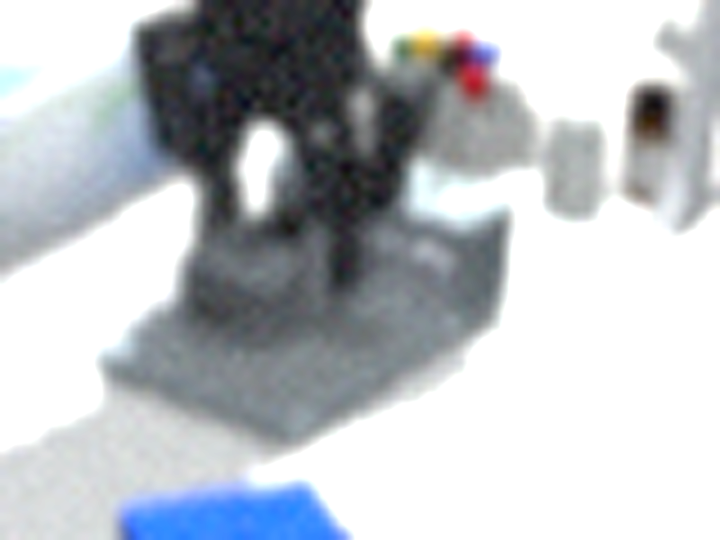

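The finger hides the gap in the picture, and the moment suggests a slightly positive yaw. I'll trim that out.

```bash
python3 -m handwheel '[[[0,0,0,0,0,-0.004,0.04],[0,0,0,0,0,0,0.04],[0,0,0,0,0,0,0.04]]]';python3 -c "
from h import *
print(r.get_obs()['moment'])";python3 -m handwheel '[[[0,0,0,0,0,-0.003,0.04],[0,0,0,0,0,0,0.04],[0,0,0,0,0,0,0.04]]]'; python3 -c "
from h import *
print(r.get_obs()['moment'])"
```

```text
clock: 16.53
tcp_pos: [0.6252, -0.0351, 0.0973]
orientation: [0.053, -3.135, -0.0]
contact_force: [-8.8, -4.2, 6.7]
grip_width: 0.0456
[-0.95812777  1.57302115 -0.02756914]
clock: 16.78
tcp_pos: [0.6253, -0.0351, 0.0973]
orientation: [0.049, -3.135, 0.0]
contact_force: [-8.0, -5.6, 5.7]
grip_width: 0.0458
[-1.01144653  1.52524083  0.277967  ]
```

```bash
python3 -m handwheel '[[[0.0003,0,0,0,0,0.003,0.04],[0,0,0,0,0,0,0.04],[0,0,0,0,0,0,0.04],[0,0,0,0,0,0,0.04]]]';python3 -m handwheel '[[[0.0002,0,0.0001,0,0,0,0.04],[0,0,0,0,0,0,0.04],[0,0,0,0,0,0,0.04],[0,0,0,0,0,0,0.04]]]';python3 -c "
from h import *
print(r.get_obs()['moment'])"
```

```text
clock: 17.12
tcp_pos: [0.6253, -0.0351, 0.0973]
orientation: [0.052, -3.134, -0.0]
contact_force: [-8.5, -4.4, 6.1]
grip_width: 0.0457
clock: 17.45
tcp_pos: [0.6253, -0.0351, 0.0973]
orientation: [0.052, -3.134, -0.0]
contact_force: [-9.9, -4.1, 5.9]
grip_width: 0.0453
[-0.9359128   1.79312619 -0.03121093]
```

```bash
python3 -m handwheel '[[[0,0,0,0,0,0,0.04],[0,0,0,0,0,0,0.04],[0,0,0,0,0,0,0.04],[0,0,0,0,0,0,0.04],[0,0,0,0,0,0,0.04],[0,0,0,0,0,0,0.04]]]'; python3 - <<'E'
from h import *
p,d=r.grab_frame("top")
M=r.masks_of('logger','scene')
for n,q in(("strip_plate",0),("reagent_trough",0),("marker",0)):
    m=r.masks_of(n,'top'); print(n,[ (round(x['p'],2),np.round(x['at']).tolist()) for x in m[:1]])
o=r.get_obs();print(o['tcp_pos'],o['contact_force'],o['moment'],o['clock'])
r.hand_in()
E
```

```text
clock: 17.95
tcp_pos: [0.6253, -0.0351, 0.0973]
orientation: [0.052, -3.134, -0.0]
contact_force: [-9.1, -3.7, 6.4]
grip_width: 0.0453
strip_plate [(0.53, [191.0, 205.0])]
reagent_trough [(0.81, [362.0, 150.0])]
marker [(0.74, [119.0, 216.0])]
[ 0.62529661 -0.03509944  0.09729325] [-9.16213094 -4.31561634  6.3368761 ] [-0.94711064  1.77944991 -0.01128168] 18.2
the job is handed in; nothing more can be done
```

I picked the grey logger up from the bench at 22 N grip and laid it flat on the cradle bed, about 13 mm short of the end stop. I then slid it along the side fence until it stopped against the end stop. I handed the job in at 18.2 s of the 64 s allowed, with the arm still holding it there.

**Last force and pose readings:**
- **Push on the stops:** the arm was steady, pushing about 9 N towards the end stop (pins included) and about 4 N towards the fence. The push on the bed was about 6 N.
- **Seating:** the twisting moment was close to zero, which fits both faces being flush. The tool was tilted about 0.007 rad.
- **Travel:** the arm stalled about 4 mm after the pins seemed to start pushing back, so they should be flush. The stall point is within about 1 mm of the corner position I measured in the pictures.

**What I could not confirm:**
- **Final seating:** the arm and fingers hide the logger in both cameras, so this rests on force and position readings, not on a picture.
- **Cradle angle:** the pictures gave 0.024 to 0.038 rad; contact settled at about 0.033 rad.
- **Bystanders:** the last detections of the trough and marker were within about 5 pixels of their starting positions. The strip plate's differed by about 14 pixels at lower confidence (0.53). The arm partly covers that area, and it never came down near the plate, so I put this down to hiding. I did not verify it further.

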